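Drain the drip-tray lid of the bench parts washer

TASK

The washed brass hub is still sitting in the drip tray on top of the parts washer's lid: with the lid still shut, lift the hub out and stand it gently, flange down, on the black drying mat, clear of the parts already there. Then raise the spring-closed lid by its bar handle until it lines up with the red pointer on the quadrant at its side, not swinging it well past, and finish still holding it steadily there so that the tray drains back into the tank. Leave the pointer where it is set and do not disturb the other things on the bench.

Things in the scene. Friction and masses are not known exactly. Their poses are not given: they have to be found in the camera images.
- tank: blue parts washer tank, fixed, 230 deep (x) x 260 wide (y), rim 142 high; origin at the centre of its underside; x points from its front (handle side, facing the robot) to its hinge side, z up. The lid hinge axis runs along y at x +115, z 145. A graduated aluminium quadrant plate, 4 thick, outer radius 113 about the hinge axis, up to 260 above the bench, stands at y +142 beside the lid, the red pointer on its outer side
- lid (a joint): angle of the steel lid about its hinge, rad: 0 shut (level), grows as the front edge (robot side) rises, stop at 1.3. A spring and its own weight always pull it shut: about 6 N upward at the bar handle starts it, about 10 N along its path holds it at 0.8. Lid 235 x 266, 6 thick; on its top a shallow drip tray, 141 (x) x 241 (y) inside, rim 12 high, reaching from 15 to 156 from the hinge axis, drain slots at its hinge side
- lid_bar (a point): middle of the black bar handle on the lid: round bar 12 thick, 110 long between its posts, along the tank's y axis, its axis 45 above the lid's top face (with free space under it) and 195 from the hinge axis along the lid; moves with the lid, whose frame it has (x towards the hinge along the lid, y along the hinge, z out of the lid's top). The bar can turn between the fingers
- lid_hinge (a point): point on the lid's hinge axis, in the middle of the lid's width; does not move
- lid_edge (a point): the corner of the lid's front edge on the quadrant's side, in the lid's mid-plane, 235 from the hinge axis; same frame as the lid. The lid's side edge there carries a yellow stripe
- pointer (a joint): angle of the red pointer about the same hinge axis, rad, same sense and zero as joint lid: the lid lines up with the pointer when both values are equal. Set differently each time, 0.40 to 0.80; a stiff friction joint that stays where it is set
- pointer_tip (a point): tip of the red pointer, a red flag 27 long, 13 wide and 6 thick that ends 142 from the hinge axis, 148 to the tank's +y side of its middle; frame turns with the pointer
- hub: brass flanged hub, about 0.3 kg: round flange 60 across and 10 thick at the bottom, round neck 36 across above it, 45 tall in all; origin at the centre of its underside, z up. At the start it stands upright in the lid's drip tray, whose floor is 148 above the bench
- mat: black ribbed rubber drying mat, fixed, 220 (x) x 190 (y) x 6 thick; origin at the centre of its underside. It lies to the left or to the right of the washer. Its half towards the robot (negative x) is free, two washed parts stand on the other half
- race: steel bearing race on the drying mat (ring, 62 outer, 48 inner, 16 tall); origin at the centre of its underside
- collar: dark steel shaft collar on the drying mat (ring, 42 outer, 22 inner, 22 tall); origin at the centre of its underside
- tape: black and yellow tape measure, 70 x 36 x 65 tall, on the bench between robot and washer; origin at the centre of its underside
- pencil: flat yellow carpenter's pencil, 165 long, 11 x 8, lying on the bench between robot and washer; origin at the middle of its underside
- brush: cleaning brush, 140 long, lying on the bench between robot and washer; origin under it
- oiler: white plastic bottle, 54 across, 120 tall, black cap, at the back of the bench; origin at the centre of its underside
- tin: grey tin, 84 across, 70 tall, at the back of the bench; origin at the centre of its underside
Mind the look-alikes: they are no part of the job. Several things have the shape of the hub; the one meant has the colours described above.

How it is judged:
By the outcome, as a careful person would: the job done as asked, in the order asked, and still so for the second after the job is handed in, while the arm keeps its last pose, push and grip.
It also fails if it takes over 59 s, if anything falls off the work surface, if the arm or the gripper's body presses on something with over 40 N, if the wrist force passes 120 N, or if a joint passes its speed limit or range.

ROBOT

A 6-joint arm with a two-finger parallel gripper is mounted at the origin on the work surface. World frame = base frame: x ahead of the robot, y to its left, z up, the work surface at z = 0. Lengths are in m, angles in rad, forces in N, time in s.
With the tool pointing down it reaches from about 0.3 to 0.875 m from the base axis. Payload 4.2 kg.
Tool frame: the origin (TCP) lies where the fingers leave the gripper's body, on its centre line; the fingertips stand 73 mm ahead of it and the grasp point (between the pads) lies 54 mm ahead of it (r.hold_point_z is the distance from the TCP to the grasp point, in m); y points along the fingers, x is the direction in which the jaws open and shut, and the axes are right-handed (so a half turn about y gives the same grasp; the last joint's range is limited). The gripper opens to 85 mm and grips with 20 to 120 N. Pads are 22 mm wide; open, the fingers measure 114 mm over their backs; the gripper's body (76 mm by 85 mm) begins 54 mm behind the grasp point. The pads swing forward as they close: fully open they stand 13 mm farther back than shut.
Start: joints at [-1.336, 0.32, 1.565, -0, 1.257, -0.02], TCP at [0.145, -0.556, 0.304] pointing down, gripper open.
Joint ranges: [-3.11, 3.11], [-0.84, 2.01], [0.21, 2.61], [-1.34, 4.49], [0.05, 2.63], [-2.56, 2.56]. Speed limits (rad/s): [2.57, 2.57, 3.14, 3.14, 3.14, 3.14].

INTERFACE

Orientations are given as a unit quaternion [w, x, y, z].
In Python, from bench import r, cams, boxes_of gives the robot as it stands. The module is installed in compiled form; this text tells all that it offers.
- The arm moves only by the tool play_rows, never from a script. Its argument "increments" is a list of rows, each a list of 4 numbers: the shift along the world's x, y, z in cm, then the turn about the world's z in rad. A call has 1 to 20 rows; each row shifts and turns the commanded pose from where the row before left it; what a row does not reach is not made up. A row lasts 1/8 s, in which the tool goes at most 62.5 mm and 10.7 degrees, less where a joint would pass 70% of its speed; a pose out of reach is approached as far as the arm can. A call with a gripper value outside its range is refused whole. "gripper" is the finger opening in cm, from 0 to 8.54, set as the call begins (left out, the last holds). The fingers move at their own pace and stop on an object; the grip force is fixed at half the most. Time passes only in rows, so rows that do not move let the fingers close. It gives the time, the measured TCP pose, the force and the opening at its end, in the units of the state.
- r.sense(): the state, without advancing time (a new reading comes with each control period).
- cams.read_camera(name): name is "scene" or "top"; returns (picture, depth): 420x560x3 uint8, blue, green, red; 420x560 float32, m along the optical axis (not along the pixel's ray), 0 where there is no reading.
- cams.camera_model(name): a dict with "fx", "fy", "cx", "cy" (pixels), "world_from_camera" (4x4, takes a point from camera to world coordinates). Camera axes: x right, y up, looking along -z (the intrinsics and any distortion apply to the point x, -y, -z); pixel columns grow to the right and rows downward; lengths in m; the calibration is good to about 2 mm. A picture is of the moment at which its call begins. camera_model takes no time and is no camera call.
- r.hand_in(): hands the job in, once; it reports no verdict.
Trained networks look in the newest picture that a camera, given by its name, has taken for a name from the list of things; names that differ only in an ending like _2 or _b are one class to them, and where a whole thing is asked for, a point or a joint stands for the part that bears it (a point fixed in the world has none). Each returns a list of dicts, best first, with "score" (0 to 1); they miss things now and then, are a little off and sometimes report something else, mostly with a low value. They report only what shows in the picture. A call takes as long as a camera call. They do not tell look-alikes from the thing itself.
- boxes_of(camera, label): "location" ([row, column] in pixels, amid what is visible of it).
The state is a dict: "t": time; "joint_pos": joint angles; "dq": joint speeds; "tau": joint torques, N m; "position": TCP position; "orientation": TCP orientation; "wrist_force": force on the tool from outside, world axes, zero at the start; "wrist_torque": the same for the moment, N m; "opening": opening from 0.0 (shut) to 1.0 (fully open).
Only numpy, scipy, OpenCV 4.12 (cv2) and the standard library are available. Lean on these libraries where they do the work, as an engineer would, in place of code of your own. Each camera call takes 0.05 s, during which the arm holds its last target. There are 200 camera calls.

## Working session

There is one attempt and no reset: what is moved stays moved. The work goes in short steps, Python scripts to look and compute and a tool call to move; the robot and the scene stay as the last step left them, time stands still between calls to the robot, and variables do not carry over. Pictures are saved under pics/ and viewed, about 8 in all and at most 12, crops included, and the job is handed in when it is done.

Besides the shell and the picture viewer there is one more tool, called after "Call:" as a command line: name --pt "numbers of a row" for each row, then --argument value for the rest. play_rows: Moves the arm, as the interface text tells. Its arguments: {"type":"object","properties":{"increments":{"type":"array"},"gripper":{"type":"number"}},"required":["increments"]}

```bash
mkdir -p pics
cat > h.py <<'E'
import numpy as np, cv2
from bench import r, cams, boxes_of
def world(cam,d,row,col,z=None):
    m=cams.camera_model(cam);T=np.array(m["world_from_camera"])
    v=np.array([(col-m["cx"])/m["fx"],-(row-m["cy"])/m["fy"],-1.0])
    if z is None: return (T@np.append(v*d,1))[:3]
    w=T[:3,:3]@v; return T[:3,3]+w*(z-T[2,3])/w[2]
def proj(cam,p):
    m=cams.camera_model(cam);T=np.linalg.inv(np.array(m["world_from_camera"]))
    c=T@np.append(p,1); return m["cy"]-m["fy"]*c[1]/-c[2], m["cx"]+m["fx"]*c[0]/-c[2]
def cloud(cam,D):
    m=cams.camera_model(cam);T=np.array(m["world_from_camera"])
    R,C=np.mgrid[0:420,0:560]
    P=np.stack([(C-m["cx"])/m["fx"]*D,-(R-m["cy"])/m["fy"]*D,-D,np.ones_like(D)],-1)
    W=(P@T.T)[...,:3]; W[D==0]=np.nan; return W
E
python3 - <<'E'
from h import *
for c in("scene","top"):
    I,D=cams.read_camera(c);cv2.imwrite(f"pics/{c}0.png",I);np.save(f"{c}0.npy",D)
    print(c,{k:v for k,v in cams.camera_model(c).items() if k!="world_from_camera"},np.array(cams.camera_model(c)["world_from_camera"])[:3,3].round(3))
    for l in("tank","lid","lid_bar","lid_edge","pointer_tip","hub","mat","race","collar","tape","oiler"):
        for b in boxes_of(c,l)[:4]:
            y,x=b["location"];d=D[int(y),int(x)]
            print(c,l,round(b["score"],2),int(y),int(x),world(c,d,y,x).round(3))
print(r.sense())
E
```

```text
scene {'fx': 506.7916323697471, 'fy': 506.7916323697471, 'cx': 285.4592647758347, 'cy': 211.41799979106577} [1.261 0.847 1.124]
scene tank 0.72 240 279 [0.669 0.088 0.149]
scene lid 0.63 223 278 [0.625 0.03  0.146]
scene lid 0.21 218 343 [0.354 0.025 0.008]
scene lid_bar 0.69 216 252 [ 0.681 -0.02   0.167]
scene lid_bar 0.63 224 276 [0.636 0.033 0.151]
scene lid_bar 0.23 312 367 [0.559 0.338 0.008]
scene lid_edge 0.94 222 280 [0.62  0.031 0.145]
scene lid_edge 0.41 203 181 [ 0.762 -0.291  0.071]
scene pointer_tip 0.79 247 310 [0.646 0.189 0.194]
scene pointer_tip 0.44 329 403 [0.533 0.441 0.022]
scene pointer_tip 0.42 203 181 [ 0.764 -0.291  0.07 ]
scene hub 0.69 217 254 [ 0.675 -0.017  0.162]
scene hub 0.48 227 210 [ 0.718 -0.201  0.01 ]
scene race 0.71 329 399 [0.531 0.428 0.005]
scene race 0.33 227 278 [0.634 0.042 0.145]
scene collar 0.55 310 367 [0.562 0.337 0.018]
scene tape 0.65 243 367 [0.422 0.189 0.066]
scene oiler 0.96 322 306 [0.745 0.3   0.077]
top {'fx': 417.9767377535144, 'fy': 417.9767377535144, 'cx': 279.85990677461535, 'cy': 211.0872356168134} [0.446 0.002 1.091]
to
[... 681 characters left out ...]
13 0.272 0.09 ]
{'t': 1.2, 'joint_pos': array([-1.33599968e+00,  3.19595100e-01,  1.56448119e+00, -1.14695617e-06,
        1.25740449e+00, -2.00148807e-02]), 'dq': array([ 5.41207463e-04,  2.22475640e-04,  6.19637362e-04, -1.10390614e-03,
       -5.95729172e-04, -8.07837514e-05]), 'tau': array([ 3.00119282e-03, -4.15408981e+01, -2.34420329e+01,  5.95713591e-04,
        3.06148959e-04,  5.88180512e-06]), 'position': array([ 0.14493149, -0.55644848,  0.30394807]), 'orientation': array([-0.55945308,  0.5595033 , -0.43238609,  0.43244721]), 'wrist_force': array([-1.37278083, -0.19265146,  1.08840057]), 'wrist_torque': array([ 0.0286938 , -0.00262426, -0.03551533]), 'opening': 0.9995049068562563}
```

View pics/scene0.png

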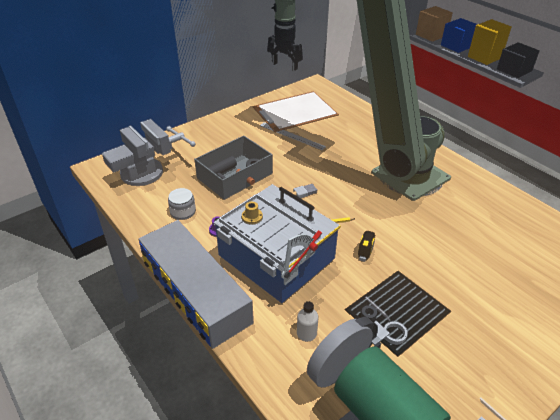

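View pics/top0.png

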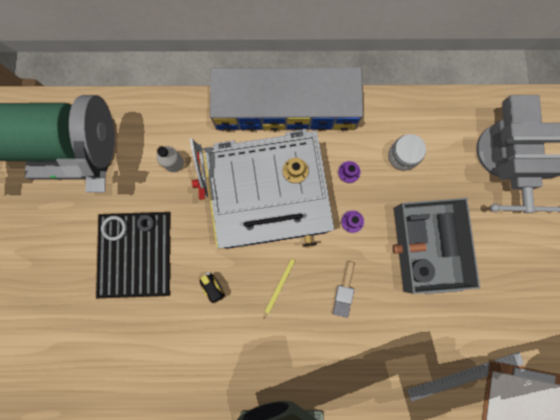

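The top picture shows the brass hub in the tray at (170,295). The two purple hub shapes at (172,349) and (220,354) stand on the bench and are look-alikes. The mat is on the left, centred near (255,134), with race (228,113) and collar (222,146) on its far half. The red pointer is near (185,199) and the bar runs from (223,248) to (215,305). I'll confirm this in an enlarged crop and measure.

Run:
```python
from h import *
I=cv2.imread("pics/top0.png");D=np.load("top0.npy");W=cloud("top",D)
S=cv2.imread("pics/scene0.png");SD=np.load("scene0.npy");SW=cloud("scene",SD)
def hsv(I):return cv2.cvtColor(I,cv2.COLOR_BGR2HSV).astype(int)
H=hsv(I);HS=hsv(S)
def rng(W,a,b,c,d,e,f):
    return (W[...,0]>a)&(W[...,0]<b)&(W[...,1]>c)&(W[...,1]<d)&(W[...,2]>e)&(W[...,2]<f)
# bar
m=rng(W,.5,.62,-.1,.14,.18,.215)&(H[...,2]<70);P=W[m];print("bar n",len(P),P.mean(0).round(4),P.min(0).round(3),P.max(0).round(3))
(vx,vy,x0,y0)=cv2.fitLine(P[:,:2].astype(np.float32),cv2.DIST_HUBER,0,.01,.01).ravel();print("bar dir yaw",np.arctan2(vx,vy)*-1, "mid",(P[:,:2].min(0)+P[:,:2].max(0))/2)
# lid plate
m=rng(W,.45,.8,-.15,.2,.135,.165);cc=m.astype(np.uint8);cc=cv2.morphologyEx(cc,cv2.MORPH_OPEN,np.ones((7,7)))
P=W[cc>0];rc=cv2.minAreaRect(P[:,:2].astype(np.float32));print("lid rect",rc,cv2.boxPoints(rc).round(3).tolist(),np.median(P[:,2]))
# hub
for n,WW,HH in(("top",W,H),("scene",SW,HS)):
    m=rng(WW,.55,.78,-.12,.1,.152,.21)&(HH[...,0]>12)&(HH[...,0]<32)&(HH[...,1]>110);P=WW[m]
    t=P[P[:,2]>.185];print(n,"hub",len(P),P.min(0).round(3),P.max(0).round(3),"top",len(t),((t.min(0)+t.max(0))/2).round(4),t.mean(0).round(4))
    c,rad=cv2.minEnclosingCircle(P[:,:2].astype(np.float32));print(c,rad)
    m=rng(WW,.5,.85,.1,.25,.13,.32)&((HH[...,0]<8)|(HH[...,0]>172))&(HH[...,1]>150)
    np.save(f"red_{n}.npy",WW[m]);P=WW[m];print(n,"red",len(P),P.min(0).round(3),P.max(0).round(3));
m=rng(W,.2,.65,.25,.48,-.01,.03)&(H[...,2]<90)
cc=m.astype(np.uint8);rc=cv2.minAreaRect(W[m][:,:2].astype(np.float32));print("mat",rc,cv2.boxPoints(rc).round(3).tolist())
a=cv2.resize(I[125:255,180:370],None,fx=4,fy=4,interpolation=cv2.INTER_CUBIC);cv2.imwrite("pics/c1.png",a)
a=cv2.resize(S[180:300,200:350],None,fx=5,fy=5,interpolation=cv2.INTER_CUBIC);cv2.imwrite("pics/c2.png",a)
```

```text
bar n 234 [0.5502 0.0157 0.1978] [ 0.537 -0.047  0.192] [0.563 0.078 0.202]
bar dir yaw -2.9911895 mid [0.54968692 0.01531629]
lid rect ((0.6329929232597351, 0.0317264124751091), (0.24596576392650604, 0.2704509198665619), 8.557859420776367) [[0.4909999966621399, 0.1469999998807907], [0.5320000052452087, -0.11999999731779099], [0.7749999761581421, -0.08399999886751175], [0.734000027179718, 0.18400000035762787]] 0.14804928310342602
top hub 412 [ 0.643 -0.062  0.154] [ 0.697 -0.009  0.197] top 171 [ 0.6679 -0.0343  0.1917] [ 0.6673 -0.0335  0.1927]
(0.669142484664917, -0.03481893241405487) 0.028335770592093468
top red 118 [0.596 0.164 0.152] [0.711 0.193 0.21 ]
scene hub 300 [ 0.644 -0.061  0.153] [ 0.701 -0.004  0.199] top 88 [ 0.6712 -0.0337  0.192 ] [ 0.6745 -0.0302  0.1923]
(0.6727238893508911, -0.03168671578168869) 0.029585080221295357
scene red 145 [0.597 0.166 0.15 ] [0.716 0.196 0.208]
mat ((0.4845081567764282, 0.3807521462440491), (0.21559332311153412, 0.18956968188285828), 1.6085538864135742) [[0.37400001287460327, 0.47200000286102295], [0.3790000081062317, 0.28299999237060547], [0.5950000286102295, 0.289000004529953], [0.5899999737739563, 0.4790000021457672]]
```

View pics/c1.png

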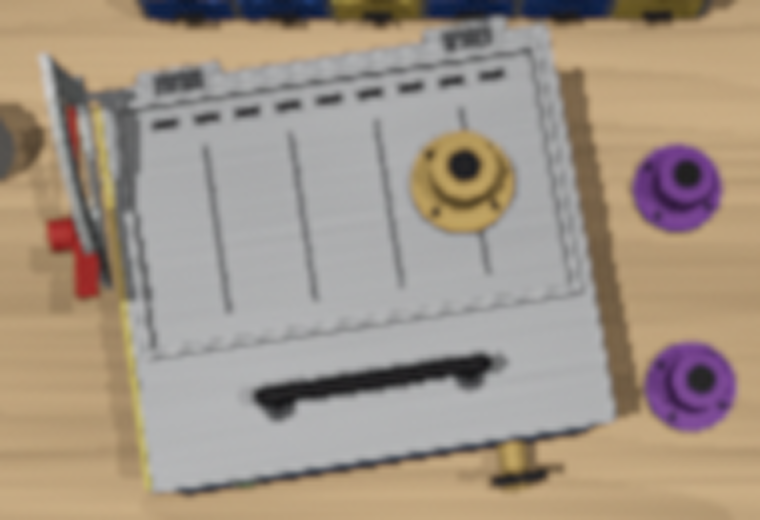

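View pics/c2.png

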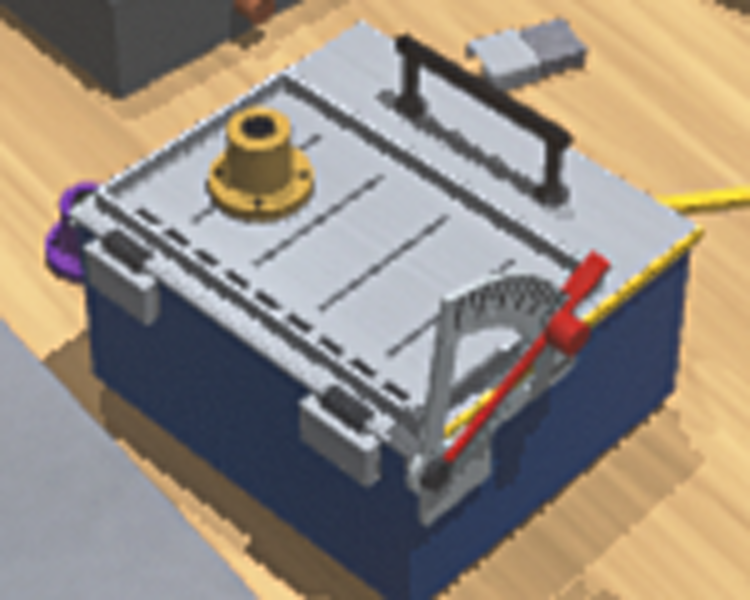

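The crops confirm the brass hub in the tray as the one meant; the two purple ones stand on the bench. Next I'll compute the pointer angle and tank geometry.

Run:
```python
from h import *
psi=.1515;ex=np.array([np.cos(psi),np.sin(psi)]);ey=np.array([-ex[1],ex[0]])
h=np.array([.7432,.0465])
for n in("top","scene"):
    P=np.load(f"red_{n}.npy");q=P[:,:2]-h;u=-q@ex;y=q@ey;v=P[:,2]-.145;rr=np.hypot(u,v);a=np.arctan2(v,u)
    for lo,hi in((30,80),(80,100),(100,115),(115,130),(130,150)):
        k=(rr*1000>lo)&(rr*1000<hi)
        if k.sum():print(n,lo,k.sum(),"ang",np.median(a[k]).round(3),np.percentile(a[k],[10,90]).round(3),"y",y[k].min().round(3),y[k].max().round(3))
    print("max r",rr.max())
# projection-based fit: red image mask tip pixels vs angle
for cam in("top","scene"):
    I=cv2.imread(f"pics/{cam}0.png");H=cv2.cvtColor(I,cv2.COLOR_BGR2HSV).astype(int)
    R=((H[...,0]<8)|(H[...,0]>172))&(H[...,1]>130)&(H[...,2]>60)
    # flag area only: silhouettes of box flag
    best=[]
    for th in np.arange(.35,.85,.01):
        c=[]
        for rr in(.115,.142):
            for yy in(.1415,.1545):
                for nn in(-.003,.003):
                    uu=rr*np.cos(th)-nn*np.sin(th);vv=rr*np.sin(th)+nn*np.cos(th)
                    p=np.append(h-uu*ex+yy*ey,.145+vv);a,b=proj(cam,p);c.append([b,a])
        M=np.zeros((1680,2240),np.uint8);cv2.fillConvexPoly(M,cv2.convexHull(((np.array(c)+.5)*4).astype(np.int32)),1)
        M=cv2.resize(M.astype(np.float32),(560,420),interpolation=cv2.INTER_AREA)
        best.append((float((M*R).sum()/M.sum()),round(th,2)))
    print(cam,sorted(best)[-7:])
from scipy.spatial.transform import Rotation
s=r.sense();o=s["orientation"];print(Rotation.from_quat(o,scalar_first=True).as_matrix().round(3),r.hold_point_z,s["t"])
```

```text
top 30 1 ang 0.54 [0.54 0.54] y 0.146 0.146
top 80 12 ang 0.528 [0.517 0.546] y 0.15 0.161
top 100 47 ang 0.483 [0.378 0.536] y 0.14 0.161
top 115 26 ang 0.461 [0.449 0.474] y 0.138 0.147
top 130 25 ang 0.464 [0.453 0.47 ] y 0.138 0.148
max r 0.14279592229553117
scene 30 33 ang 0.519 [0.478 0.63 ] y 0.145 0.151
scene 80 42 ang 0.532 [0.477 0.564] y 0.146 0.164
scene 100 18 ang 0.492 [0.464 0.544] y 0.142 0.164
scene 115 23 ang 0.485 [0.448 0.497] y 0.138 0.151
scene 130 12 ang 0.466 [0.447 0.482] y 0.14 0.148
max r 0.13859098371819792
top [(0.6786324977874756, np.float64(0.67)), (0.7007672786712646, np.float64(0.68)), (0.709937334060669, np.float64(0.73)), (0.7114556431770325, np.float64(0.71)), (0.7123169898986816, np.float64(0.69)), (0.7157894968986511, np.float64(0.7)), (0.7196095585823059, np.float64(0.72))]
scene [(0.5998033285140991, np.float64(0.56)), (0.6054955720901489, np.float64(0.55)), (0.6086528897285461, np.float64(0.5)), (0.6192842721939087, np.float64(0.54)), (0.6234939694404602, np.float64(0.51)), (0.6262425184249878, np.float64(0.53)), (0.6322645545005798, np.float64(0.52))]
[[ 0.252  0.     0.968]
 [-0.968 -0.     0.252]
 [ 0.    -1.    -0.   ]] 0.0539 1.2
```

Call:
play_rows --pt "3.49 3.48 0.2 0.098" --pt "3.49 3.48 0.2 0.098" --pt "3.49 3.48 0.2 0.098" --pt "3.49 3.48 0.2 0.098" --pt "3.49 3.48 0.2 0.098" --pt "3.49 3.48 0.2 0.098" --pt "3.49 3.48 0.2 0.098" --pt "3.49 3.48 0.2 0.098" --pt "3.49 3.48 0.2 0.098" --pt "3.49 3.48 0.2 0.098" --pt "3.49 3.48 0.2 0.098" --pt "3.49 3.48 0.2 0.098" --pt "3.49 3.48 0.2 0.098" --pt "3.49 3.48 0.2 0.098" --pt "3.49 3.48 0.2 0.098" --pt "0 0 0 0" --pt "0 0 0 0" --gripper 8.5

```text
t: 3.32
position: [0.6681, -0.0346, 0.3335]
orientation: [-0.705, 0.705, 0.054, -0.055]
wrist_force: [1.0, -0.8, 0.4]
opening: 0.994
```

Call:
play_rows --pt "0.1 0.05 -2 0" --pt "0 0 -2 0" --pt "0 0 -2 0" --pt "0 0 -2 0" --pt "0 0 -1 0" --pt "0 0 -0.9 0" --pt "0 0 0 0"

```text
t: 4.2
position: [0.6692, -0.0343, 0.2348]
orientation: [0.705, -0.705, -0.054, 0.054]
wrist_force: [0.2, 0.2, 0.2]
opening: 0.993
```

Call:
play_rows --pt "0 0 0 0" --pt "0 0 0 0" --pt "0 0 0 0" --pt "0 0 0 0" --pt "0 0 0 0" --pt "0 0 0 0" --gripper 2.5

```text
t: 4.95
position: [0.67, -0.0338, 0.2359]
orientation: [-0.705, 0.705, 0.055, -0.053]
wrist_force: [1.6, 0.7, 5.4]
opening: 0.404
```

Call:
play_rows --pt "0 0 0.5 0" --pt "0 0 1 0" --pt "0 0 2 0" --pt "0 0 2.5 0" --pt "0 0 3 0" --pt "0 0 3 0" --pt "0 0 2 0" --pt "0 0 1 0" --pt "0 0 0 0"

```text
t: 6.08
position: [0.6693, -0.034, 0.385]
orientation: [-0.705, 0.705, 0.054, -0.054]
wrist_force: [0.1, 0.2, -3.5]
opening: 0.4
```

Call:
play_rows --pt "-0.6 1.1 0 0" --pt "-1.4 2.4 0 0" --pt "-2 3.44 0 0" --pt "-2 3.44 0 0" --pt "-2 3.44 0 0" --pt "-2 3.44 0 0" --pt "-2 3.44 0 0" --pt "-2 3.44 0 0" --pt "-2 3.44 0 0" --pt "-2 3.44 0 0" --pt "-2 3.44 0 0" --pt "-2 3.44 0 0" --pt "-1.3 2.2 0 0" --pt "-0.6 1.2 0 0" --pt "0 0 0 0" --pt "0 0 0 0"

```text
t: 8.07
position: [0.4307, 0.3783, 0.3847]
orientation: [-0.705, 0.705, 0.054, -0.054]
wrist_force: [0.1, -0.2, -3.0]
opening: 0.404
```

Run:
```python
from h import *
I,D=cams.read_camera("scene");cv2.imwrite("pics/s1.png",cv2.resize(I[200:400,250:500],None,fx=3,fy=3))
s=r.sense();print(s["position"],s["wrist_force"],s["t"])
I,D=cams.read_camera("top");W=cloud("top",D);H=cv2.cvtColor(I,cv2.COLOR_BGR2HSV).astype(int)
for n,(a,b) in {"race":(223,114),"collar":(222,146)}.items():
    w=W[a-20:a+20,b-16:b+16].reshape(-1,3);w=w[(w[:,2]>.012)&(w[:,2]<.04)];
    print(n,w.min(0).round(3),w.max(0).round(3))
```

```text
[0.43088156 0.37822512 0.38483317] [-0.14426217 -0.18940334 -3.97010175] 8.125
race [0.52  0.399 0.012] [0.58  0.463 0.026]
collar [0.542 0.309 0.012] [0.583 0.367 0.033]
```

View pics/s1.png

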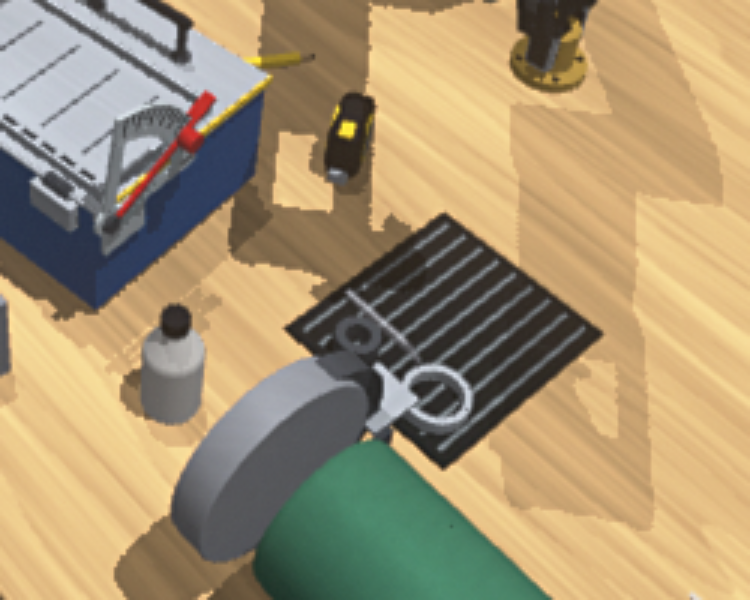

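The hub hangs upright in the jaws at crop (550,60), above the mat's free half. I'll lower it now.

Call:
play_rows --pt "0 0 -1.5 0" --pt "0 0 -3 0" --pt "0 0 -4 0" --pt "0 0 -4 0" --pt "0 0 -4 0" --pt "0 0 -4 0" --pt "0 0 -3 0" --pt "0 0 -2 0" --pt "0 0 -1.5 0" --pt "0 0 -0.7 0" --pt "0 0 -0.4 0" --pt "0 0 -0.3 0" --pt "0 0 0 0"

```text
t: 9.8
position: [0.4305, 0.3792, 0.1013]
orientation: [0.705, -0.705, -0.055, 0.054]
wrist_force: [0.4, 0.1, -2.4]
opening: 0.405
```

Call:
play_rows --pt "0 0 -0.15 0" --pt "0 0 -0.15 0" --pt "0 0 -0.1 0" --pt "0 0 0 0" --pt "0 0 0 0"

```text
t: 10.42
position: [0.4304, 0.3791, 0.0969]
orientation: [0.705, -0.705, -0.054, 0.054]
wrist_force: [0.4, 0.3, -3.6]
opening: 0.4
```

Call:
play_rows --pt "0 0 -0.1 0" --pt "0 0 -0.1 0" --pt "0 0 -0.1 0" --pt "0 0 0 0"

```text
t: 10.92
position: [0.4304, 0.3791, 0.0942]
orientation: [0.705, -0.705, -0.054, 0.054]
wrist_force: [-0.3, -1.4, 0.8]
opening: 0.407
```

Call:
play_rows --pt "0 0 -0.05 0" --pt "0 0 0 0"

```text
t: 11.18
position: [0.4304, 0.3791, 0.0942]
orientation: [0.705, -0.705, -0.054, 0.054]
wrist_force: [-1.0, 0.2, 5.0]
opening: 0.401
```

Call:
play_rows --pt "0 0 0 0" --pt "0 0 0 0" --pt "0 0 0 0" --pt "0 0 0 0" --pt "0 0 0 0" --pt "0 0 0 0" --gripper 7.5

```text
t: 11.92
position: [0.4304, 0.3791, 0.0934]
orientation: [-0.705, 0.705, 0.054, -0.054]
wrist_force: [0.1, -0.2, -0.3]
opening: 0.879
```

Call:
play_rows --pt "0 0 1 0" --pt "0 0 2 0" --pt "0 0 4 0" --pt "0 0 4 0" --pt "0 0 4 0" --pt "0 0 4 0" --pt "0 0 4 0" --pt "0 0 4 0" --pt "0 0 3 0" --pt "0 0 0 0"

```text
t: 13.18
position: [0.4307, 0.3793, 0.3967]
orientation: [0.706, -0.704, -0.056, 0.052]
wrist_force: [-0.3, -0.3, -1.0]
opening: 0.874
```

Run:
```python
from h import *
s=r.sense();print(s["position"],s["t"])
I,D=cams.read_camera("scene");SW=cloud("scene",D);HS=cv2.cvtColor(I,cv2.COLOR_BGR2HSV).astype(int);cv2.imwrite("pics/s2.png",I)
I2,D2=cams.read_camera("top");W=cloud("top",D2)
w=SW.reshape(-1,3);k=(abs(w[:,0]-.43)<.05)&(abs(w[:,1]-.379)<.05)&(w[:,2]>.01)&(w[:,2]<.08)&(HS[...,1].ravel()>110)
p=w[k];print(k.sum(),p.min(0).round(3),p.max(0).round(3))
for n,(a,b) in {"race":(223,114),"collar":(222,146)}.items():
    w=W[a-20:a+20,b-16:b+16].reshape(-1,3);w=w[(w[:,2]>.012)&(w[:,2]<.04)]
    print(n,w.min(0).round(3),w.max(0).round(3))
# red flag joint fit: pixels of red flag & line, several tank candidates. save crop
cv2.imwrite("pics/c3.png",np.hstack([cv2.resize(I[225:285,265:325],None,fx=6,fy=6,interpolation=cv2.INTER_CUBIC),cv2.resize(I[270:350,325:405],(360,360),interpolation=cv2.INTER_CUBIC)]))
```

```text
[0.43072528 0.37928785 0.39669648] 13.175
351 [0.405 0.349 0.01 ] [0.463 0.409 0.057]
race [0.52  0.4   0.012] [0.586 0.468 0.027]
collar [0.542 0.326 0.012] [0.583 0.385 0.032]
```

View pics/c3.png

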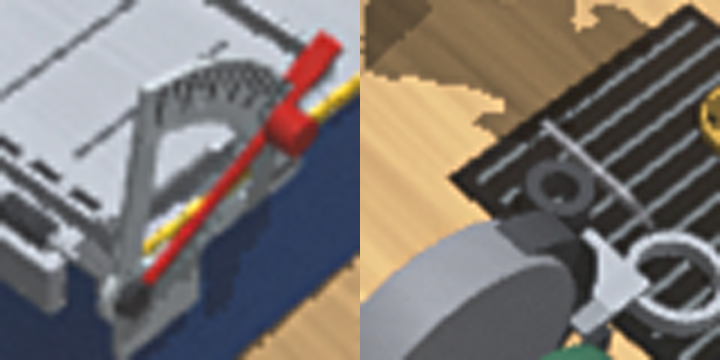

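Call:
play_rows --pt "0.4 -1.3 0 0" --pt "0.8 -2.4 0 0" --pt "1.19 -3.64 0 0" --pt "1.19 -3.64 0 0" --pt "1.19 -3.64 0 0" --pt "1.19 -3.64 0 0" --pt "1.19 -3.64 0 0" --pt "1.19 -3.64 0 0" --pt "1.19 -3.64 0 0" --pt "1.19 -3.64 0 0" --pt "0.8 -2.4 0 0" --pt "0.4 -1.16 0 0" --pt "0 0 -2 0" --pt "0 0 -2 0" --pt "0 0 0 0" --pt "0 0 0 0" --gripper 5

```text
t: 15.28
position: [0.5497, 0.0155, 0.354]
orientation: [0.705, -0.705, -0.055, 0.054]
wrist_force: [-0.3, 0.1, 0.1]
opening: 0.582
```

Run:
```python
from h import *
I,D=cams.read_camera("scene");W=cloud("scene",D)
cv2.imwrite("pics/s3.png",cv2.resize(I[140:300,200:400],None,fx=4,fy=4,interpolation=cv2.INTER_CUBIC))
s=r.sense();print(s["position"],s["t"],s["opening"])
```

```text
[0.54987562 0.01541138 0.35428104] 15.325 0.5861189117477531
```

View pics/s3.png

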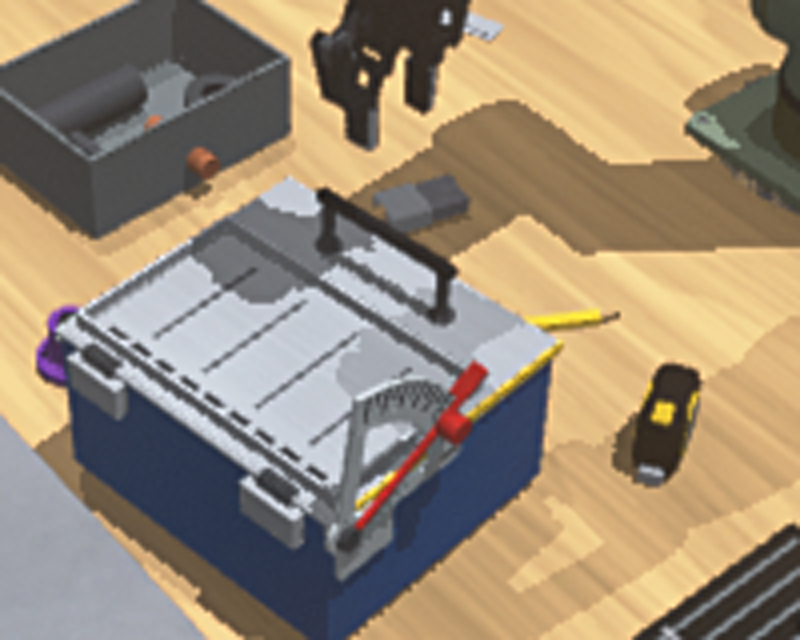

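The fingers hang above the bar handle, crop (360-430,100), with the bar spanning (325,195)–(450,270). I'll descend and close.

Call:
play_rows --pt "0 0 -1.5 0" --pt "0 0 -2.5 0" --pt "0 0 -2.5 0" --pt "0 0 -2 0" --pt "0 0 -1.2 0" --pt "0 0 -1 0" --pt "0 0 0 0"

```text
t: 16.2
position: [0.5495, 0.0153, 0.2459]
orientation: [0.705, -0.705, -0.054, 0.055]
wrist_force: [-0.1, 0.2, 0.0]
opening: 0.583
```

Call:
play_rows --pt "0 0 0 0" --pt "0 0 0 0" --pt "0 0 0 0" --pt "0 0 0 0" --pt "0 0 0 0" --pt "0 0 0 0" --gripper 0.4

```text
t: 16.95
position: [0.5526, 0.0157, 0.2476]
orientation: [0.705, -0.705, -0.057, 0.051]
wrist_force: [7.3, 0.9, -3.5]
opening: 0.113
```

Run:
```python
from h import *
# fit tank pose from first images: lid edge/yellow stripe, and red pointer by line in tank plane y=.148
psi=.1515;ex=np.array([np.cos(psi),np.sin(psi)]);ey=np.array([-ex[1],ex[0]]);h=np.array([.7432,.0465])
for c in("top","scene"):
    I=cv2.imread(f"pics/{c}0.png");D=np.load(c+"0.npy");W=cloud(c,D);H=cv2.cvtColor(I,cv2.COLOR_BGR2HSV).astype(int)
    q=W[...,:2]-h;u=-(q@ex);y=q@ey;z=W[...,2]
    m=(abs(y-.133)<.02)&(u>-.02)&(u<.26)&(z>.1)&(z<.17)&(H[...,0]>18)&(H[...,0]<36)&(H[...,1]>140)
    if m.sum():print(c,"stripe",m.sum(),"u",u[m].min(),u[m].max(),"y",np.median(y[m]),"z",np.median(z[m]),"slope",np.polyfit(u[m],z[m],1))
    m=(z>.1462)&(z<.150)&(abs(y)<.18)&(u>-.05)&(u<.3)
    print(c,"top u max by y",[round(float(np.nanpercentile(u[m&(abs(y-t)<.01)],99)),4) for t in(-.1,-.05,0,.05,.1)])
    print("y ext",[ [round(float(k),4) for k in np.nanpercentile(y[m&(abs(u-t)<.01)],[1,99])] for t in(.17,.2,.22)])
print(r.sense()["wrist_force"])
```

```text
top top u max by y [0.2317, 0.233, 0.232, 0.2322, 0.2323]
y ext [[-0.1304, 0.1328], [-0.1305, 0.1331], [-0.13, 0.1323]]
scene stripe 68 u 0.01908941138437805 0.23037984787926452 y 0.13332172836062858 z 0.14749465934329592 slope [-0.01483338  0.14960252]
scene top u max by y [0.2251, 0.2208, 0.2204, 0.2288, 0.2289]
y ext [[-0.1314, 0.1325], [-0.1299, 0.1313], [-0.1306, 0.1312]]
[ 7.27848503  0.90332627 -3.54692671]
```

```bash
cat >> h.py <<'E'
psi=.1515;ex=np.array([np.cos(psi),np.sin(psi)]);ey=np.array([-ex[1],ex[0]]);hg=np.array([.7455,.0479])
def box(cam,th,r0,r1,y0,y1,t,S=4):
    c=[]
    for rr in(r0,r1):
        for yy in(y0,y1):
            for nn in(-t/2,t/2):
                uu=rr*np.cos(th)-nn*np.sin(th);vv=rr*np.sin(th)+nn*np.cos(th)
                a,b=proj(cam,np.append(hg-uu*ex+yy*ey,.145+vv));c.append([b,a])
    M=np.zeros((420*S,560*S),np.uint8);cv2.fillConvexPoly(M,cv2.convexHull(((np.array(c)+.5)*S).round().astype(np.int32)),1)
    return cv2.resize(M.astype(np.float32),(560,420),interpolation=cv2.INTER_AREA)
E
python3 - <<'E'
from h import *
for c in("top","scene"):
    I=cv2.imread(f"pics/{c}0.png");D=np.load(c+"0.npy");W=cloud(c,D);H=cv2.cvtColor(I,cv2.COLOR_BGR2HSV).astype(int)
    q=W[...,:2]-hg;u=-(q@ex);y=q@ey;v=W[...,2]-.145;rr=np.hypot(u,v)
    R=((H[...,0]<8)|(H[...,0]>172))&(H[...,1]>130)&(rr>.117)&(rr<.155)&(abs(y-.145)<.02)
    print(c,R.sum(),np.median(np.arctan2(v,u)[R]),np.median(y[R]))
    out=[]
    for th in np.arange(.34,.6,.01):
        for yc in np.arange(.136,.155,.002):
            M=box(c,th,.117,.142,yc-.0065,yc+.0065,.006);i=np.minimum(M,R).sum();out.append((round(float(i/np.maximum(M,R).sum()),3),round(th,3),round(yc,3)))
    print(sorted(out)[-8:])
    L=((H[...,0]<8)|(H[...,0]>172))&(H[...,1]>130)&(rr>.03)&(rr<.085)
    print("arm",L.sum(),np.median(np.arctan2(v,u)[L]))
s=r.sense();print(s["position"],s["t"])
E
```

```text
top 53 0.452767768838273 0.14229372391636091
[(0.663, np.float64(0.42), np.float64(0.144)), (0.667, np.float64(0.44), np.float64(0.144)), (0.678, np.float64(0.46), np.float64(0.142)), (0.685, np.float64(0.43), np.float64(0.144)), (0.698, np.float64(0.43), np.float64(0.142)), (0.701, np.float64(0.45), np.float64(0.142)), (0.702, np.float64(0.42), np.float64(0.142)), (0.714, np.float64(0.44), np.float64(0.142))]
arm 4 0.4825483377005775
scene 39 0.4605688759899402 0.14287098275452165Traceback (most recent call last):
  File "<stdin>", line 10, in <module>
  File "h.py", line 23, in box
    a,b=proj(cam,np.append(hg-uu*ex+yy*ey,.145+vv));c.append([b,a])
        ~~~~^^^^^^^^^^^^^^^^^^^^^^^^^^^^^^^^^^^^^^^
  File "h.py", line 9, in proj
    m=cams.camera_model(cam);T=np.linalg.inv(np.array(m["world_from_camera"]))
ValueError: time passes only in moves, steps and waits
```

Call:
play_rows --pt "0.3 0 0.1 0" --pt "0.18 0.03 0.64 0" --pt "0.18 0.03 0.64 0" --pt "0.22 0.03 0.63 0" --pt "0.22 0.03 0.63 0" --pt "0.26 0.04 0.61 0" --pt "0.26 0.04 0.61 0" --pt "0.3 0.05 0.6 0" --pt "0.3 0.05 0.6 0" --pt "0.34 0.05 0.57 0" --pt "0.34 0.05 0.57 0" --pt "0 0 0 0" --pt "0 0 0 0"

```text
t: 18.58
position: [0.5779, 0.0194, 0.3083]
orientation: [0.705, -0.705, -0.054, 0.055]
wrist_force: [-1.2, 4.1, -9.5]
opening: 0.117
```

```bash
sed -i 's/^def world/_cm=cams.camera_model;_K={}\ndef CM(c):\n    if c not in _K:_K[c]=_cm(c)\n    return _K[c]\ndef world/; s/cams.camera_model(cam)/CM(cam)/' h.py
python3 - <<'E'
from h import *
s=r.sense();p=s["position"];g=p-[0,0,.0539]
q=g[:2]-hg;u=-q@ex;v=g[2]-.145;print(p,s["wrist_force"],s["opening"],s["t"],"rad",np.hypot(u,v),"theta",np.arctan2(v,u)-np.arctan2(.048,.195))
I,D=cams.read_camera("scene");W=cloud("scene",D);np.save("s4.npy",D);cv2.imwrite("pics/s4raw.png",I)
cv2.imwrite("pics/s4.png",cv2.resize(I[160:290,200:360],None,fx=5,fy=4.6,interpolation=cv2.INTER_CUBIC))
H=cv2.cvtColor(I,cv2.COLOR_BGR2HSV).astype(int)
q=W[...,:2]-hg;u=-(q@ex);y=q@ey;v=W[...,2]-.145
m=(abs(y-.133)<.012)&(u>.0)&(u<.26)&(H[...,0]>18)&(H[...,0]<36)&(H[...,1]>140)&(v>.02);print("stripe",m.sum(),np.polyfit(u[m],v[m],1),np.median(np.arctan2(v,u)[m]),np.median(y[m]))
m=(abs(y)<.11)&(u>.15)&(u<.23)&(v>.04)&(v<.13)&(H[...,1]<60)&(H[...,2]>110);k=np.polyfit(u[m],v[m],1);print("lid top slope",m.sum(),np.arctan(k[0]),k)
R=((H[...,0]<8)|(H[...,0]>172))&(H[...,1]>130)&(np.hypot(u,v)>.117)&(np.hypot(u,v)<.155)&(abs(y-.145)<.02)
out=[]
for th in np.arange(.36,.56,.01):
    for yc in np.arange(.138,.150,.002):
        M=box("scene",th,.117,.142,yc-.0065,yc+.0065,.006);out.append((round(float(np.minimum(M,R).sum()/np.maximum(M,R).sum()),3),round(th,3),round(yc,3)))
print(R.sum(),sorted(out)[-6:])
E
```

```text
[0.5779358  0.01935838 0.30825645] [-1.18485664  4.07104771 -9.51671886] 0.11691491667122804 18.575 rad 0.20209566991657357 theta 0.33040373177553656
stripe 71 [0.32153025 0.00490081] 0.34133936797472036 0.1325273908123963
lid top slope 992 0.2851989283378447 [0.29319162 0.01121585]
45 [(0.751, np.float64(0.48), np.float64(0.144)), (0.752, np.float64(0.44), np.float64(0.142)), (0.767, np.float64(0.47), np.float64(0.144)), (0.77, np.float64(0.46), np.float64(0.142)), (0.774, np.float64(0.45), np.float64(0.142)), (0.781, np.float64(0.49), np.float64(0.144))]
```

View pics/s4.png

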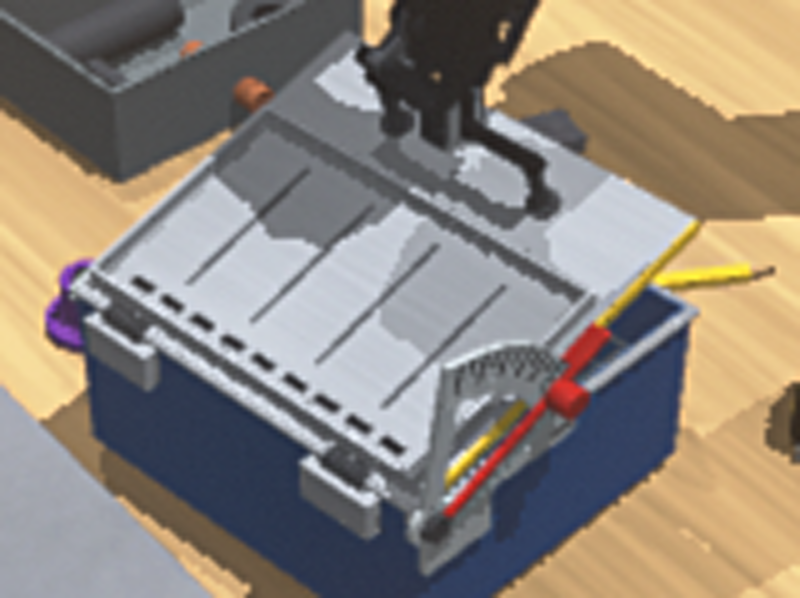

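The lid is up, gripped at its bar, with the stripe still just below the flag at crop (585,350). I'll raise it by the remaining ~0.115 rad.

Call:
play_rows --pt "0.2 0.03 0.3 0" --pt "0.27 0.04 0.38 0" --pt "0.27 0.04 0.37 0" --pt "0.27 0.04 0.36 0" --pt "0.21 0.03 0.28 0" --pt "0.13 0.02 0.17 0" --pt "0 0 0 0" --pt "0 0 0 0"

```text
t: 19.62
position: [0.5912, 0.0214, 0.3278]
orientation: [0.705, -0.705, -0.054, 0.055]
wrist_force: [-6.1, 3.3, -6.4]
opening: 0.116
```

```bash
cat > m.py <<'E'
from h import *
import sys
n=sys.argv[1]
s=r.sense();p=s["position"];g=p-[0,0,.0539]
q=g[:2]-hg;u=-q@ex;v=g[2]-.145;print(p,s["wrist_force"],s["opening"],s["t"],"rad",np.hypot(u,v),"theta",np.arctan2(v,u)-np.arctan2(.048,.195))
for c in("scene","top"):
    I,D=cams.read_camera(c);W=cloud(c,D);cv2.imwrite(f"pics/{n}{c}raw.png",I)
    H=cv2.cvtColor(I,cv2.COLOR_BGR2HSV).astype(int)
    q=W[...,:2]-hg;u=-(q@ex);y=q@ey;v=W[...,2]-.145
    m=(abs(y-.133)<.012)&(u>.0)&(u<.26)&(H[...,0]>18)&(H[...,0]<36)&(H[...,1]>140)&(v>.02)
    for a,b in((.03,.1),(.1,.15),(.15,.2),(.2,.25)):
        k=m&(np.hypot(u,v)>a)&(np.hypot(u,v)<b)
        if k.sum():print(c,"stripe",a,k.sum(),np.median(np.arctan2(v,u)[k]).round(3))
    R=((H[...,0]<8)|(H[...,0]>172))&(H[...,1]>130)&(np.hypot(u,v)>.117)&(np.hypot(u,v)<.155)&(abs(y-.145)<.02)
    print(c,"flag",R.sum(),np.median(np.arctan2(v,u)[R]))
    if c=="scene":
        cv2.imwrite(f"pics/{n}.png",cv2.resize(I[190:290,240:360],None,fx=6,fy=6,interpolation=cv2.INTER_CUBIC))
E
python3 m.py s5
```

```text
[0.59115917 0.02136088 0.3278009 ] [-6.12321683  3.2738017  -6.35807716] 0.11605342858617716 19.625 rad 0.2028107623505702 theta 0.4473940742877019
scene stripe 0.03 26 0.491
scene stripe 0.1 23 0.455
scene stripe 0.15 35 0.449
scene stripe 0.2 22 0.444
scene flag 45 0.4607034755978886
top stripe 0.1 1 0.458
top flag 50 0.4528040412246491
```

View pics/s5.png

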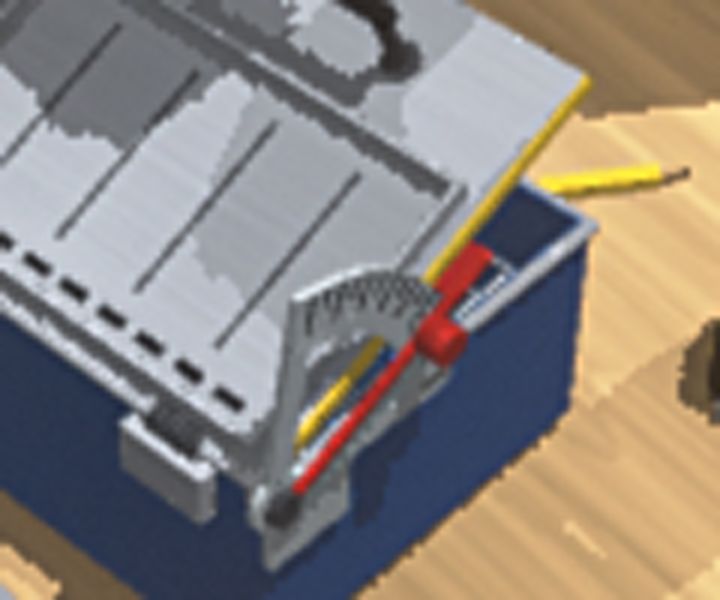

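Run:
```python
from h import *
T=np.array(CM("scene")["world_from_camera"]);K=CM("scene")
def plane(rows,cols,yp):
    V=np.stack([(cols-K["cx"])/K["fx"],-(rows-K["cy"])/K["fy"],-np.ones(len(rows))],1)@T[:3,:3].T
    o=T[:3,3];n=np.append(ey,0);t=(yp-(o[:2]-hg)@ey)/(V@n);P=o+V*t[:,None]
    return -(P[:,:2]-hg)@ex,P[:,2]-.145
def fit(m,yp,w):
    a,b=np.nonzero(m);u,v=plane(a.astype(float),b.astype(float),yp)
    vx,vy,x0,y0=cv2.fitLine(np.stack([u,v],1).astype(np.float32),cv2.DIST_HUBER,0,.001,.001).ravel();th=np.arctan(vy/vx)
    print(w,m.sum(),"dir",round(float(th),4),"perp offset mm",round(float((y0*np.cos(th)-x0*np.sin(th))*1e3),2),"med angle",np.median(np.arctan2(v,u)).round(4),"r",np.hypot(u,v).min().round(3),np.hypot(u,v).max().round(3))
for f in("scene0","s4raw","s5sceneraw"):
    I=cv2.imread(f"pics/{f}.png");H=cv2.cvtColor(I,cv2.COLOR_BGR2HSV).astype(int)
    a,b=np.mgrid[0:420,0:560];u,v=plane(a.ravel().astype(float),b.ravel().astype(float),.148);rr=np.hypot(u,v).reshape(420,560);an=np.arctan2(v,u).reshape(420,560)
    red=((H[...,0]<9)|(H[...,0]>171))&(H[...,1]>110)&(rr<.17)&(abs(an-.45)<.3)
    fit(red&(rr>.01)&(rr<.085),.148,f+" arm");fit(red&(rr>.118),.148,f+" flag@.148");fit(red&(rr>.118),.1425,f+" flag@.1425")
    u,v=plane(a.ravel().astype(float),b.ravel().astype(float),.133);r3=np.hypot(u,v).reshape(420,560);an=np.arctan2(v,u).reshape(420,560)
    ye=(H[...,0]>18)&(H[...,0]<36)&(H[...,1]>140)&(r3<.235)&(r3>.155)&(abs(an-(.0 if f=="scene0" else .4))<.15);fit(ye,.133,f+" stripe")
```

```text
scene0 arm 54 dir 0.4831 perp offset mm 3.35 med angle 0.553 r 0.015 0.085
scene0 flag@.148 42 dir -0.8324 perp offset mm 126.1 med angle 0.5332 r 0.118 0.14
scene0 flag@.1425 42 dir -0.8324 perp offset mm 125.45 med angle 0.4483 r 0.12 0.143
scene0 stripe 53 dir 0.1275 perp offset mm -19.18 med angle 0.022 r 0.157 0.234
s4raw arm 57 dir 0.4777 perp offset mm 4.0 med angle 0.5582 r 0.015 0.085
s4raw flag@.148 41 dir -0.5153 perp offset mm 112.21 med angle 0.5298 r 0.118 0.14
s4raw flag@.1425 41 dir -0.5153 perp offset mm 108.03 med angle 0.4473 r 0.12 0.143
s4raw stripe 56 dir 0.2831 perp offset mm 10.24 med angle 0.3348 r 0.157 0.231
s5sceneraw arm 58 dir 0.4892 perp offset mm 3.26 med angle 0.5589 r 0.015 0.085
s5sceneraw flag@.148 41 dir -0.5153 perp offset mm 112.21 med angle 0.5298 r 0.118 0.14
s5sceneraw flag@.1425 41 dir -0.5153 perp offset mm 108.03 med angle 0.4473 r 0.12 0.143
s5sceneraw stripe 61 dir 0.3776 perp offset mm 14.3 med angle 0.4501 r 0.156 0.233
```

```bash
cat > q.py <<'E'
from h import *
for c in("top","scene"):
    for i in range(2):
        I,D=cams.read_camera(c);W=cloud(c,D)
        H=cv2.cvtColor(I,cv2.COLOR_BGR2HSV).astype(int);er=lambda m:cv2.erode(m.astype(np.uint8),np.ones((3,3)))>0
        q=W[...,:2]-hg;u=-(q@ex);y=q@ey;v=W[...,2]-.145;rr=np.hypot(u,v);an=np.arctan2(v,u)
        L=er((abs(y)<.128)&(rr>.165)&(rr<.228)&(abs(an-.45)<.12)&(H[...,1]<50)&(H[...,2]>60))
        A=np.stack([u[L],y[L],np.ones(L.sum())],1);k=np.linalg.lstsq(A,v[L],rcond=None)[0]
        for _ in range(5):
            e=abs(A@k-v[L])<.002;k=np.linalg.lstsq(A[e],v[L][e],rcond=None)[0]
        th=np.arctan(k[0]);md=np.arctan2((A@k)[e],u[L][e]);R0=rr[L][e]
        R=((H[...,0]<9)|(H[...,0]>171))&(H[...,1]>130)&(rr>.116)&(rr<.15)&(abs(y-.1425)<.012)
        res=(v[R]-(k[0]*u[R]+k[1]*y[R]+k[2]))*np.cos(th)*1e3
        print(c,e.sum(),"plane dir",th.round(4),"tilt y",k[1].round(4),"lid ang from hinge-3mm",np.median(md-.003/R0).round(4),"flag top ang",np.median(an[R]-.003/rr[R]).round(4),R.sum(),"flag above lid-top plane mm pct10,50,90",np.percentile(res,[10,50,90]).round(2))
s=r.sense();print(s["position"],s["wrist_force"],s["t"])
E
python3 q.py
```

```text
top 876 plane dir 0.4426 tilt y 0.0011 lid ang from hinge-3mm 0.4295 flag top ang 0.432 54 flag above lid-top plane mm pct10,50,90 [-0.46  1.15  2.69]
top 874 plane dir 0.4379 tilt y -0.0006 lid ang from hinge-3mm 0.4293 flag top ang 0.4331 55 flag above lid-top plane mm pct10,50,90 [-1.01  1.23  2.65]
scene 516 plane dir 0.4354 tilt y -0.0011 lid ang from hinge-3mm 0.4369 flag top ang 0.4411 47 flag above lid-top plane mm pct10,50,90 [-1.86  0.53  3.6 ]
scene 525 plane dir 0.4235 tilt y -0.0011 lid ang from hinge-3mm 0.4362 flag top ang 0.4436 46 flag above lid-top plane mm pct10,50,90 [-3.26  0.28  2.83]
[0.59118118 0.02137031 0.32779841] [-6.28742526  3.13271583 -5.57541241] 19.925
```

Call:
play_rows --pt "0.06 0.01 0.08 0" --pt "0 0 0 0" --pt "0 0 0 0" --pt "0 0 0 0" --pt "0 0 0 0" --pt "0 0 0 0" --pt "0 0 0 0" --pt "0 0 0 0"

```text
t: 20.92
position: [0.5917, 0.0214, 0.3285]
orientation: [0.705, -0.705, -0.054, 0.055]
wrist_force: [-6.2, 3.6, -7.5]
opening: 0.113
```

```bash
python3 q.py
python3 - <<'E'
from h import *
I,D=cams.read_camera("top");W=cloud("top",D);H=cv2.cvtColor(I,cv2.COLOR_BGR2HSV).astype(int);cv2.imwrite("pics/end.png",I)
w=W.reshape(-1,3);k=(abs(w[:,0]-.43)<.05)&(abs(w[:,1]-.379)<.05)&(w[:,2]>.01)&(w[:,2]<.08)&(H[...,1].ravel()>110);p=w[k]
print("hub",k.sum(),p.min(0).round(3),p.max(0).round(3),r.sense()["dq"].round(4),r.sense()["opening"])
E
```

```text
top 860 plane dir 0.4384 tilt y 0.0009 lid ang from hinge-3mm 0.434 flag top ang 0.4303 54 flag above lid-top plane mm pct10,50,90 [-1.93 -0.27  1.25]
top 849 plane dir 0.4406 tilt y 0.0015 lid ang from hinge-3mm 0.4339 flag top ang 0.4288 53 flag above lid-top plane mm pct10,50,90 [-1.56 -0.26  1.5 ]
scene 531 plane dir 0.4308 tilt y 0.0012 lid ang from hinge-3mm 0.442 flag top ang 0.4337 47 flag above lid-top plane mm pct10,50,90 [-4.88 -1.87  1.95]
scene 503 plane dir 0.4092 tilt y -0.0005 lid ang from hinge-3mm 0.4415 flag top ang 0.4438 44 flag above lid-top plane mm pct10,50,90 [-4.86 -1.55  1.71]
[0.59172281 0.02143558 0.32850903] [-6.44490979  3.36971849 -6.28778319] 21.125
hub 406 [0.398 0.348 0.01 ] [0.456 0.409 0.056] [-0.0018  0.0004 -0.0002 -0.0004  0.0004  0.0011] 0.11318076031596445
```

View pics/end.png

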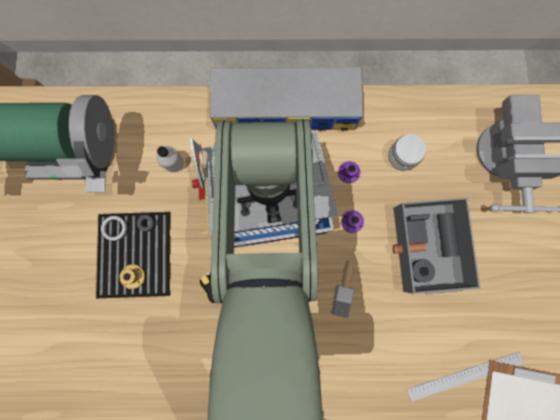

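The hub stands on the mat at (276,131), clear of the race and collar. The purple look-alikes haven't moved, and the lid and flag agree within about 0.01 rad, so I'm handing in.

```bash
python3 -c "
from bench import r
print(r.hand_in())"
```

```text
the job is handed in; nothing more can be done
None
```

I handed the job in at about 21 s, with the arm still holding the lid by its bar. No verdict was reported.

- **Hub:** With the lid shut, I lifted the brass hub out of the tray and stood it flange down on the free half of the mat, at about (0.43, 0.38). The last top picture shows it upright and about 6 cm clear of the race and collar, which stand where they were.
- **Lid:** I raised it from below to about 0.44 rad, with no overshoot seen. In the last check the lid minus the pointer came out at about +0.004 to +0.005 rad from the top camera, and +0.008 and -0.002 rad in two scene-camera readings.
- **Holding:** The arm was at rest, gripping the bar, with about 10 N at the wrist.
- **Checks that disagreed:**
  - Single estimates of the pointer angle ranged from 0.43 to 0.49 rad, because the flag's sideways position was uncertain. It measured about 143 mm from the tank's middle, against the 148 stated. I relied on comparing the lid's top face with the flag's top face in the same picture.
  - In the final top picture the arm hid the pencil and most of the tape measure. I did not check those two afterwards, but the tool did not go near them.

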